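Press a bracket pin home with bench-mounted locking pliers and release them

TASK

Squeeze the handles of the bench-mounted locking pliers together until they go over centre and stay locked by themselves, so that the jaw presses the pin fully home in the bracket; take the hand off, then pull the release lever so that the pliers spring wide open, and let go. Feel your way: never bear on the pliers with more than 22 N, so do not shove on once the handle has met its stop, and leave everything else on the table where it is.

Things in the scene. Friction and masses are not known exactly. Their poses are not given: they have to be found in the camera images.
- stand: Grey plate 330 x 110 x 12 mm fixed to the table, carrying steel locking pliers level at 43 to 67 mm height. Origin on the table. x runs along the pliers from handles (-) to jaws (+), z up, y from the moving to the fixed handle. Plate: x -220..110, y -50..60 mm. Fixed handle: 10 mm bar, x -140..5, y 10..20 mm. Aluminium bracket in a white nest at x 50..90 mm.
- squeeze_point (a point): On the outer face of the moving handle's black grip, 55 mm above the table. This handle is a bar 10 mm thick, 24 tall, 125 long, hinged on a vertical pin at stand x 0, y -15 mm, 95 mm from this point. Site x: along the handle to its hinge; y: the way to push, towards the fixed handle. Travels 22 to 42 mm from wide open to locked. The space outside it is free.
- fixed_handle_point (a point): On the outer face of the fixed handle (stand x -95, y 20, z 55 mm), opposite the squeeze point; axes as the stand's. There the handles measure 29 to 49 mm over their outer faces when locked, 70 mm when wide open. The space outside it is free.
- handle (a joint): Moving handle, rad: 0 wide open. It locks on a rigid stop anywhere from 0.23 to 0.445 (set by the work, not known beforehand), about 0.04 past dead centre. The push at the squeeze point is 2 N at first, 6 to 13 N over the last 0.15 rad, nearly nothing after dead centre as the handle snaps to the stop and stays, then rises steeply: that is the lock. Let go earlier, it springs open.
- release (a joint): Release lever, rad: 0 at rest (spring return), 0.85 fully pulled (rigid stop). Vertical hinge pin at the end of the fixed handle (stand x -140, y 15 mm). Pulled, its nose between the handles pries the moving handle back over centre, at 0.15 to 0.7 depending on where the handle has locked. Takes under 10 N.
- lever_point (a point): On the flat face of the release lever's dark steel tail, where to pull: 46 mm from its hinge, 57 mm above the table. Tail 24 mm tall, 6 thick, reaching 15 mm further from the jaws. Site y: the way to move it (stand +y at rest), bearing on this face; x: towards the jaws. Travels 7 to 31 mm to free the handle, 36 mm to its stop. The space on its -y side is free.
- pin (a joint): Steel pin in the bracket between the jaws, m: 0 = 8 mm proud, 0.008 = fully home, its 16 mm head against the bracket. It stays where it is pressed.
- spare_bracket: Loose spare aluminium U bracket 30 x 30 x 44 mm, a bystander to leave alone; origin under it
- screwdriver: Grey-handled screwdriver lying down, a bystander to leave alone; origin under it
- pin_jar: Small lidded jar 48 mm wide, 55 mm tall, a bystander to leave alone; origin under it
- adapter: Black power adapter 110 x 50 x 32 mm, a bystander to leave alone; origin under it
- mug: White mug 80 mm wide, 90 mm tall, a bystander to leave alone; origin under it
- cleaner: Cleaner bottle 56 mm wide, 120 mm tall, a bystander to leave alone; origin under it
- wrench: Steel wrench lying down, a bystander to leave alone; origin under it

How it is judged:
On the way, in this order (a step that is already met when the one before it is completed fails the run):
1. the handles are over centre and stay locked with the hand off them, the pin pressed home (value of joint handle above 0.19 rad and value of joint pin above 0.0065 m and contact force between the fingers and stand below 0.5 N), for 0.3 s.
2. the release lever is pulled while the handles are still locked (value of joint release above 0.06 rad and value of joint handle above 0.19 rad).
3. the pliers spring open (value of joint handle below 0.12 rad), for 0.1 s.
At the end, for the whole second after the job is handed in: The pin is home (within 1.5 mm), the pliers stand open (handle below 0.12 rad) and still, and the release lever is back at rest (below 0.05 rad) (value of joint handle below 0.12 rad and value of joint release below 0.05 rad and value of joint pin above 0.0065 m and velocity of joint handle between -0.05 and 0.05 rad/s); the robot touches nothing.
It fails at once if more than 22 N is put on the pliers or their stand (contact force between any of the fingers, the arm and stand above 22 N).
It fails at once if a bystander is moved by more than 30 mm (distance of any of spare_bracket, screwdriver, pin_jar, adapter, mug, cleaner, wrench from where it was at the start of the episode above 0.03 m).
It also fails if it takes over 51 s, if anything falls off the work surface, if the arm or the gripper's body presses on something with over 40 N, if the wrist force passes 120 N, or if a joint passes its speed limit or range.

ROBOT

A 6-joint arm with a two-finger parallel gripper is mounted at the origin on the work surface. World frame = base frame: x ahead of the robot, y to its left, z up, the work surface at z = 0. Lengths are in m, angles in rad, forces in N, time in s.
With the tool pointing down it reaches from about 0.35 to 0.85 m from the base axis. Payload 8.1 kg.
Tool frame: the origin (TCP) lies at the very end of the fingers, on their centre line; the grasp point (between the pads) lies 19 mm behind it; z points along the fingers, y is the direction in which the jaws open and shut (so a half turn about z gives the same grasp; the last joint's range is limited). The gripper opens to 93 mm and grips with 3 to 60 N. Pads are 15 mm wide; open, the fingers measure 128 mm over their backs; the gripper's body (75 mm by 188 mm) begins 65 mm behind the grasp point.
Start: joints at [1.173, 0.13, 1.488, -0, 1.523, -0.085], TCP at [0.185, 0.571, 0.219] pointing down, gripper open.
Joint ranges: [-2.96, 2.96], [-0.89, 2.26], [0.02, 2.5], [-1.34, 4.48], [0, 2.73], [-2.66, 2.66]. Speed limits (rad/s): [2.39, 2.39, 2.79, 3.14, 3.14, 3.14].

INTERFACE

Orientations are given as a unit quaternion [w, x, y, z].
In Python, from station import ctrl, eyes gives the robot as it stands.
- The arm moves only by the tool send_rows, never from a script. Its argument "motion" is a list of rows, each a list of 7 numbers: the shift along the tool's x, y, z in cm, then the turn, a rotation vector about the tool's x, y, z in degrees, then the opening, from 0 (shut) to 1 (fully open). In form: [[x, y, z, rx, ry, rz, jaw], ...]. A call has exactly 8 rows; each row is the pose to reach, as a shift and turn from the pose commanded when the call began, along the tool's axes at that moment; what a row does not reach only later rows make up. A row lasts 1/12 s, in which the tool goes at most 41.7 mm and 7.16 degrees, less where a joint would pass 70% of its speed; a pose out of reach is approached as far as the arm can. A call with a gripper value outside its range is refused whole. The fingers move at their own pace and stop on an object; "force" is the grip in N (left out, the last holds). Time passes only in rows, so rows that repeat a pose let the fingers close, or fill a call up. It gives the time, the measured TCP pose, the force and the opening at its end, in the units of the state.
- ctrl.state(): the state, without advancing time (a new reading comes with each control period).
- eyes.snapshot(name): name is "scene" or "top" or "wrist"; returns a dict with "img" (480x640x3 uint8, red, green, blue), "range_z" (480x640 float32, m along the optical axis (not along the pixel's ray), 0 where there is no reading), "intrinsics" (3x3 intrinsics, pixels), "xyz" and "attitude" of the camera in the world. Camera axes: x right, y down, z forward; pixel columns grow to the right and rows downward; lengths in m; the calibration is good to about 2 mm. The wrist camera is an equidistant fisheye: a pixel r from the principal point sees the ray r / f radians off the axis. A picture is of the moment at which its call begins.
- ctrl.job_done(): hands the job in, once; it reports no verdict.
The state is a dict: "t": time; "qpos": joint angles; "qvel": joint speeds; "effort": joint torques, N m; "eef_pos": TCP position; "eef_rot": TCP orientation; "force": force on the tool from outside, world axes, zero at the start; "ft_torque": the same for the moment, N m; "finger_gap": finger opening in m.
Only numpy, scipy, OpenCV 4.12 (cv2) and the standard library are available. Lean on these libraries where they do the work, as an engineer would, in place of code of your own. Each camera call takes 0.05 s, during which the arm holds its last target.

## Working session

There is one attempt and no reset: what is moved stays moved. The work goes in short steps, Python scripts to look and compute and a tool call to move; the robot and the scene stay as the last step left them, time stands still between calls to the robot, and variables do not carry over. Pictures are saved under pics/ and viewed, and the job is handed in when it is done.

Besides the shell and the picture viewer there is one more tool, called after "Emit:" as name(argument=value, ...), one argument or row to a line, values as JSON. send_rows: Moves the arm, as the interface text tells. Its arguments: {"type":"object","properties":{"motion":{"type":"array","items":{"type":"array","items":{"type":"number"}}},"force":{"type":"number"}},"required":["motion"]}

```bash
mkdir -p pics; ls; python3 - <<'E'
from station import ctrl, eyes
import cv2,numpy as np,pickle
print(ctrl.state())
for n in ("scene","top","wrist"):
    s=eyes.snapshot(n); pickle.dump(s,open(f'{n}0.pkl','wb'))
    cv2.imwrite(f'pics/{n}0.png',s['img'][:,:,::-1]); print(n,s['intrinsics'],s['xyz'],s['attitude'])
E
```

```text
pics
{'t': 0.0, 'qpos': array([ 1.17259449e+00,  1.31169591e-01,  1.48925874e+00, -1.30776993e-05,
        1.52300474e+00, -8.53938429e-02]), 'qvel': array([ 1.65195022e-03,  9.67415906e-04,  8.65993400e-05,  1.88202941e-04,
        1.76399165e-03, -7.81151191e-04]), 'effort': array([-1.63542576e-03, -5.59873080e+01, -4.91739357e+01,  7.64807174e-02,
        3.60777404e-02, -1.91782460e-04]), 'eef_pos': array([0.18439858, 0.57036673, 0.2175937 ]), 'eef_rot': array([-2.14002179e-04,  1.55766729e-01,  9.87793440e-01, -8.95005408e-04]), 'force': array([-0.17954977,  0.39028179, -0.32397171]), 'ft_torque': array([ 0.01063256, -0.04591605, -0.05203309]), 'finger_gap': 0.0931606865166735}
scene [[487.86995005   0.         312.53852567]
 [  0.         487.86995005 232.83030141]
 [  0.           0.           1.        ]] [ 1.04245562 -0.34530561  0.96448296] [-0.24953718  0.86392366  0.42059813 -0.12026769]
top [[530.58145444   0.         323.3535618 ]
 [  0.         530.58145444 231.94736039]
 [  0.           0.           1.        ]] [ 0.54471132 -0.00655177  1.31340101] [ 0.01694899 -0.70549568  0.70822236 -0.02024052]
wrist [[371.64829954   0.         322.29465843]
 [  0.         371.64829954 238.16158136]
 [  0.           0.           1.        ]] [0.12319283 0.59082604 0.38298213] [0.09685211 0.80309197 0.5837656  0.0698618 ]
```

View pics/top0.png

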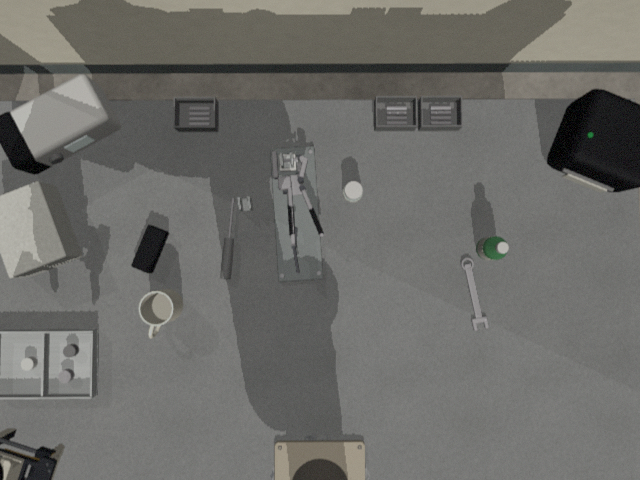

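View pics/scene0.png

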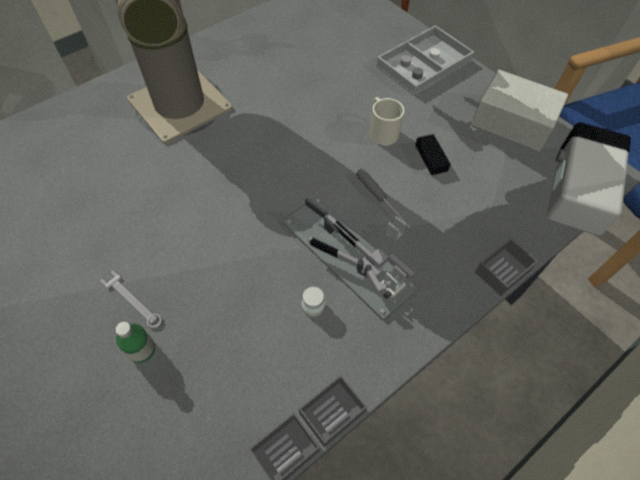

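View pics/wrist0.png

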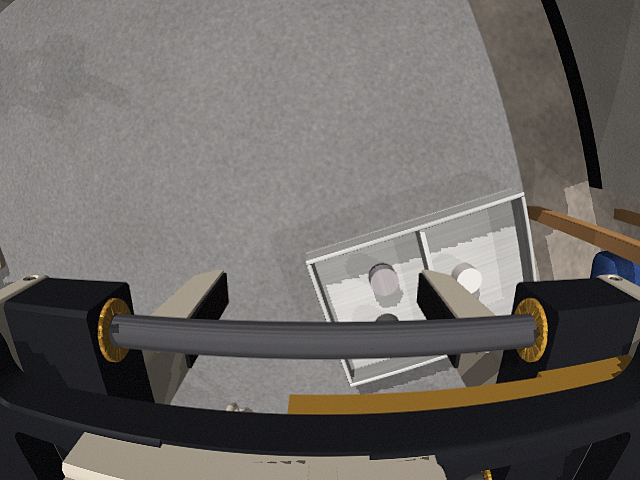

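The top view shows the stand at about (297,215), with the jaws up at (290,163). The moving handle with its black grip runs to (320,232) and the release lever tail is near (297,265). I'll zoom in and measure.

```bash
cat > h.py <<'E'
import numpy as np,cv2,pickle
from scipy.spatial.transform import Rotation as R
def rot(q): return R.from_quat([q[1],q[2],q[3],q[0]])
def ray(s,u,v):
    K=s['intrinsics']; d=np.array([(u-K[0,2])/K[0,0],(v-K[1,2])/K[1,1],1.])
    return rot(s['attitude']).apply(d)
def onplane(s,u,v,z):
    d=ray(s,u,v); c=np.array(s['xyz']); return c+d*(z-c[2])/d[2]
def cloud(s):
    K=s['intrinsics'];Z=s['range_z'];v,u=np.indices(Z.shape)
    P=np.stack([(u-K[0,2])/K[0,0]*Z,(v-K[1,2])/K[1,1]*Z,Z],-1)
    return rot(s['attitude']).apply(P.reshape(-1,3)).reshape(P.shape)+s['xyz']
E
python3 - <<'E'
from h import *
s=pickle.load(open('top0.pkl','rb'))
im=s['img'][130:290,240:370,::-1]
cv2.imwrite('pics/topz.png',cv2.resize(im,None,fx=3.7,fy=3.7,interpolation=cv2.INTER_CUBIC))
P=cloud(s)
z=P[130:290,240:370,2]
cv2.imwrite('pics/topzh.png',cv2.resize(np.clip(z/0.08*255,0,255).astype(np.uint8),None,fx=3.7,fy=3.7,interpolation=cv2.INTER_NEAREST))
s=pickle.load(open('scene0.pkl','rb'))
im=s['img'][180:330,270:430,::-1]
cv2.imwrite('pics/scz.png',cv2.resize(im,None,fx=4,fy=4,interpolation=cv2.INTER_CUBIC))
E
```

```text
(no output)
```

View pics/topz.png

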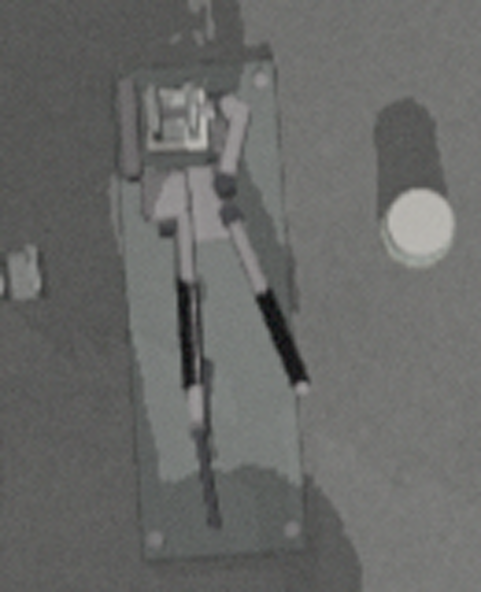

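View pics/topzh.png

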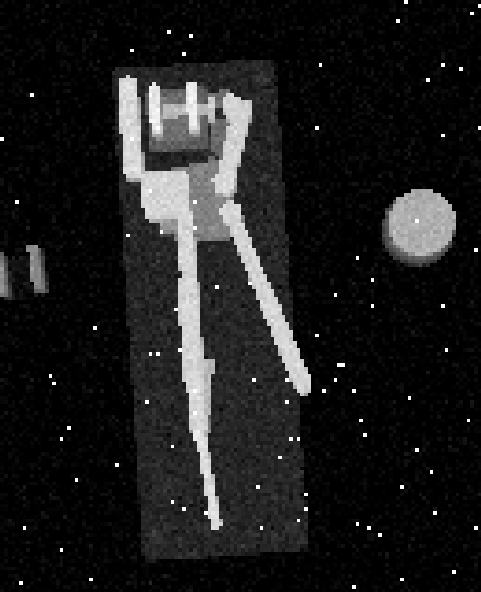

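View pics/scz.png

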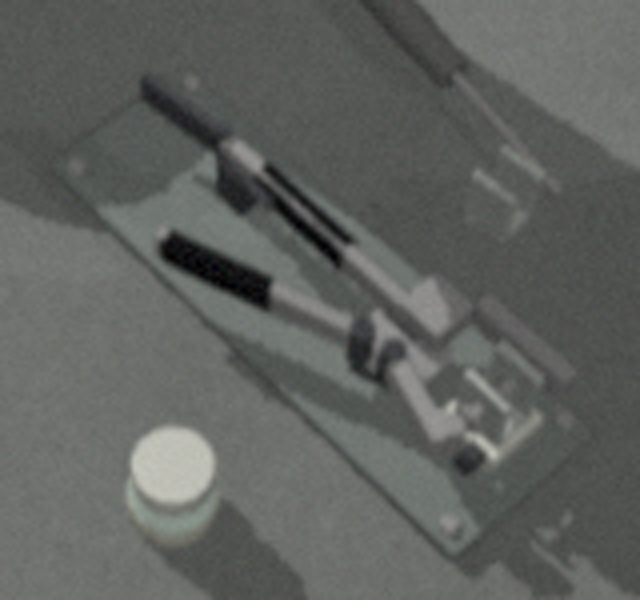

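The zooms show the plate, the moving handle (right, grip end at crop (303,385)), the fixed handle (left) and the lever tail ending at crop (215,522). Next I fit the plate rectangle from the height mask.

```bash
cat > fit.py <<'E'
from h import *
s=pickle.load(open('top0.pkl','rb'))
P=cloud(s); Z=cv2.medianBlur(P[...,2].astype(np.float32),3)
m=np.zeros(Z.shape,np.uint8); sl=(slice(130,290),slice(262,335))
m[sl]=((Z[sl]>0.006)).astype(np.uint8)
n,l,st,c=cv2.connectedComponentsWithStats(m); i=1+np.argmax(st[1:,4]); m=(l==i)
pl=m&(Z>0.006)&(Z<0.02); Q=P[pl]; print('plate z',np.median(Q[:,2]))
# outer hull of whole component projected: use rays to z=.012 for plate pixels only
v,u=np.nonzero(pl)
d=np.array([onplane(s,a,b,0.012)[:2] for a,b in zip(u,v)])
r=cv2.minAreaRect(d.astype(np.float32)*1000); print(r)
box=cv2.boxPoints(r)/1000; print(box)
c=np.array(r[0])/1000
def seg(name,mm):
    q=P[mm]; print(name,len(q),np.median(q,0)); return q
top=m&(Z>0.058)&(Z<0.075)
q=P[top]; print('top z',np.median(q[:,2]))
np.save('top.npy',q)
# axis
e=max([(np.linalg.norm(box[1]-box[0]),box[1]-box[0]),(np.linalg.norm(box[2]-box[1]),box[2]-box[1])],key=lambda a:a[0])[1]
a=e/np.linalg.norm(e); a=a if a[0]>0 else -a; b=np.array([-a[1],a[0]])
o=c+a*0.055-b*0.005
print('yaw deg',np.degrees(np.arctan2(a[1],a[0])),'origin',o)
L=np.c_[(q[:,:2]-o)@a,(q[:,:2]-o)@b,q[:,2]]*1000
for x0 in range(-210,60,10):
    k=L[(L[:,0]>=x0)&(L[:,0]<x0+10)]
    y=np.sort(k[:,1]); print(x0+5,len(k),np.round(y[np.r_[True,np.diff(y)>1.2]] if len(y) else [],1), np.round(y[[0,-1]],1) if len(y) else '',round(np.median(k[:,2]),1) if len(y) else '')
E
python3 fit.py
```

```text
plate z 0.011789238901874333
((660.779052734375, 53.126220703125), (329.6124572753906, 111.9990234375), 3.7476723194122314)
[[ 0.492665    0.09823382]
 [ 0.49998555 -0.0135257 ]
 [ 0.8288931   0.00801862]
 [ 0.82157254  0.11977814]]
top z 0.06682698657095232
yaw deg 3.7476726 origin [0.71598825 0.05173186]
-205 0 []  
-195 8 [ 7.9 10.3 12.8] [ 7.9 12.8] 68.0
-185 14 [ 7.7  9.5 11.8] [ 7.7 12.6] 69.4
-175 16 [-47.    9.1  11.4  13.7] [-47.   14.2] 68.7
-165 11 [ 9.2 10.7 13.  15.4] [ 9.2 15.7] 68.3
-155 11 [10.4 12.4 14.5] [10.4 15.2] 68.1
-145 16 [11.8 13.9 16.  18.3] [11.8 18.5] 70.2
-135 18 [11.3 13.5 15.7 18.1 20.7] [11.3 20.9] 66.4
-125 18 [11.1 12.8 15.  17.5 19.8] [11.1 20.4] 67.4
-115 32 [-56.2 -53.8 -51.5 -49.1 -46.8  10.3  12.2  14.3  16.9  19.   21.8] [-56.2  21.8] 66.4
-105 53 [-56.5 -54.5 -52.1 -49.9 -47.4 -45.1 -42.7   9.8  11.4  13.7  16.   18.4
  20.9  23.5] [-56.5  23.6] 66.1
-95 54 [-52.5 -50.6 -48.2 -45.7 -43.6 -41.    8.9  11.   13.3  15.4  17.6  20.
  22.6] [-52.5  23.3] 65.9
-85 46 [-48.6 -46.5 -44.2 -41.9 -39.5 -37.   10.7  12.5  14.8  17.3  19.5  21.9] [-48.6  
[... 839 characters left out ...]
2  20.6  25.2
  27.6  32.5  34.6  37.4  39.5  42.2] [-19.1  42.2] 67.0
15 70 [-15.5 -13.1 -11.   -8.4  -6.   12.8  15.3  17.5  20.1  22.4  24.8  27.2
  29.4  31.9  34.1  36.4  38.7  41.3] [-15.5  41.8] 66.4
25 78 [-18.3 -16.1 -13.8 -11.4  -9.   -6.4  12.5  14.7  17.2  19.6  21.9  24.3
  26.4  29.   31.3  33.7  36.   38.5  40.7  42.7  44.5  48.   50.4] [-18.3  50.4] 66.2
35 47 [-21.5 -19.3 -16.7 -14.4 -11.9  -9.4  33.9  38.6  41.3  44.7  47.   49.3
  52. ] [-21.5  52.5] 67.2
45 43 [-24.6 -22.1 -20.  -17.6 -14.9 -12.3  42.1  43.9  46.5  48.5  51.4] [-24.6  51.9] 66.4
55 57 [-27.6 -25.3 -22.9 -20.5 -18.2 -15.5   5.    7.6  27.2  28.5  31.2  41.
  43.4  45.7  48.3  50.5  53.5] [-27.6  53.5] 67.7
```

```bash
cat > go.py <<'E'
import sys
from h import *
from station import ctrl
yaw=np.radians(3.75); A=np.array([np.cos(yaw),np.sin(yaw)]);B=np.array([-A[1],A[0]]);O=np.array([.71594,.05243])
def stand(p): return np.r_[(p[:2]-O)@A,(p[:2]-O)@B,p[2]]*1000
def world(x,y,z): return np.r_[O+(A*x+B*y)/1000,z/1000]
def report(t=None):
    s=ctrl.state(); Rt=rot(s['eef_rot']); 
    print('t',round(s['t'],2),'stand tcp',np.round(stand(s['eef_pos']),1),'F stand',np.round([s['force'][:2]@A,s['force'][:2]@B,s['force'][2]],2),'gap',round(s['finger_gap'],4))
    Rd=R.from_matrix(np.c_[np.r_[-A,0],np.r_[B,0],[0,0,-1]])
    print('turn deg',np.round(np.degrees((Rt.inv()*Rd).as_rotvec()),2))
    if t is not None: print('shift cm',np.round(Rt.inv().apply(world(*t)-s['eef_pos'])*100,2))
if __name__=='__main__':
    report([float(v) for v in sys.argv[1:4]] if len(sys.argv)>3 else None)
E
python3 go.py -92 -82 150;python3 go.py -92 -82 42
```

```text
t 0.15 stand tcp [-496.5  551.7  217.8] F stand [-0.63 -0.24  0.66] gap 0.093
turn deg [-8.000e-02 -2.000e-02 -2.167e+01]
shift cm [-60.99 -43.94   6.84]
t 0.15 stand tcp [-496.5  551.7  217.8] F stand [-0.63 -0.24  0.66] gap 0.093
turn deg [-8.000e-02 -2.000e-02 -2.167e+01]
shift cm [-61.   -43.93  17.64]
```

Emit:
send_rows(
  motion=[
    [-3,-2,0,0,0,-3,0],
    [-6,-4.3,0,0,0,-6,0],
    [-9,-6.5,0,0,0,-9,0],
    [-12.4,-9,0,0,0,-12,0],
    [-15.8,-11.4,0,0,0,-15,0],
    [-19.2,-13.8,0,0,0,-18,0],
    [-22.6,-16.3,0,0,0,-21.7,0],
    [-26,-18.7,0,0,0,-21.7,0],
  ],
  force=40,
)

```text
t: 0.82
eef_pos: [0.3744, 0.3119, 0.2185]
eef_rot: [-0.0, -0.035, 0.999, -0.0]
force: [0.5, 0.7, 0.1]
finger_gap: 0.0443
```

```bash
python3 go.py -92 -82 120
```

```text
t 0.82 stand tcp [-323.8  281.2  218.5] F stand [0.55 0.67 0.14] gap 0.0443
turn deg [-0.   -0.01  0.29]
shift cm [-23.   -36.43   9.85]
```

Emit:
send_rows(
  motion=[
    [-2.1,-3.3,0,0,0,0.3,0],
    [-4.2,-6.6,0,0,0,0.3,0],
    [-6.3,-9.9,0.5,0,0,0.3,0],
    [-8.4,-13.2,1,0,0,0.3,0],
    [-10.5,-16.5,2,0,0,0.3,0],
    [-12.6,-20,3,0,0,0.3,0],
    [-14.7,-23.3,4,0,0,0.3,0],
    [-16.8,-26.6,5,0,0,0.3,0],
  ],
)

```text
t: 1.48
eef_pos: [0.5598, 0.0574, 0.168]
eef_rot: [-0.0, -0.03, 1.0, 0.0]
force: [0.4, 1.4, 0.1]
finger_gap: 0.0006
```

```bash
python3 go.py -92 -82 80
```

```text
t 1.48 stand tcp [-155.5   15.1  168. ] F stand [0.52 1.35 0.12] gap 0.0006
turn deg [ 0.   -0.   -0.29]
shift cm [-6.4  -9.68  8.8 ]
```

Emit:
send_rows(
  motion=[
    [-2,-3,1,0,0,-0.3,0],
    [-4,-6,2,0,0,-0.3,0],
    [-5.5,-8.5,4,0,0,-0.3,0],
    [-5.5,-9,6,0,0,-0.3,0],
    [-5.5,-9,8,0,0,-0.3,0],
    [-5.5,-9,8,0,0,-0.3,0],
    [-5.5,-9,8,0,0,-0.3,0],
    [-5.5,-9,8,0,0,-0.3,0],
  ],
)

```text
t: 2.15
eef_pos: [0.6198, -0.0268, 0.0897]
eef_rot: [0.0, -0.033, 0.999, -0.0]
force: [0.9, -1.2, -0.2]
finger_gap: 0.0004
```

```bash
python3 go.py -92 -80 44; python3 - <<'E'
from h import *
from station import eyes
for n in ('top','wrist','scene'):
    s=eyes.snapshot(n)
    im=s['img'][:,:,::-1]
    if n=='top': im=cv2.resize(im[130:290,230:390],None,fx=3.7,fy=3.7)
    if n=='scene': im=cv2.resize(im[150:350,220:440],None,fx=2.9,fy=2.9)
    cv2.imwrite(f'pics/{n}1.png',im)
E
```

```text
t 2.15 stand tcp [-101.2  -72.8   89.7] F stand [ 0.81 -1.25 -0.16] gap 0.0004
turn deg [-0.    0.04  0.06]
shift cm [-0.91 -0.72  4.57]
```

View pics/wrist1.png

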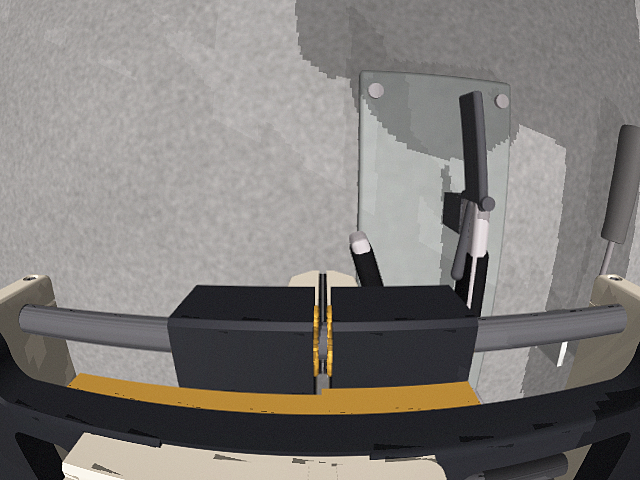

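View pics/scene1.png

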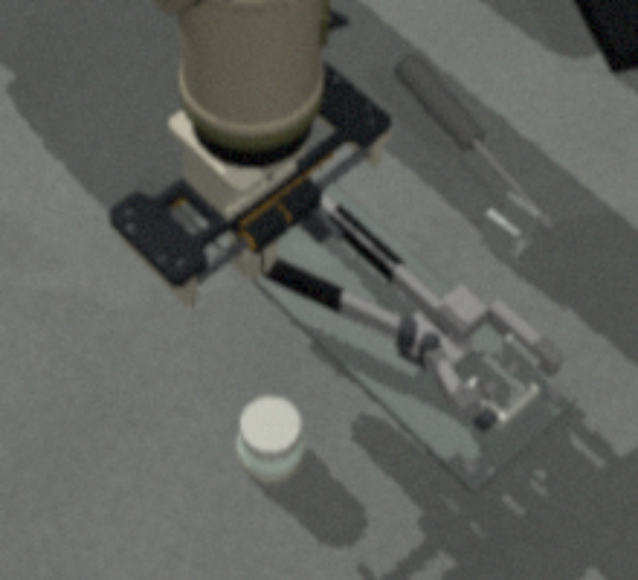

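The wrist view shows the shut fingers beside the moving handle's end (360,245), with free space on the left. The scene view agrees. I'll descend.

Emit:
send_rows(
  motion=[
    [-0.4,-0.4,0,0,0,0,0],
    [-0.9,-0.7,0.5,0,0,0,0],
    [-0.9,-0.7,1.5,0,0,0,0],
    [-0.9,-0.7,2.5,0,0,0,0],
    [-0.9,-0.7,3.5,0,0,0,0],
    [-0.9,-0.7,4.5,0,0,0,0],
    [-0.9,-0.7,4.5,0,0,0,0],
    [-0.9,-0.7,4.5,0,0,0,0],
  ],
)

```text
t: 2.97
eef_pos: [0.6276, -0.0333, 0.0419]
eef_rot: [-0.001, -0.033, 0.999, 0.0]
force: [0.2, 0.5, 0.2]
finger_gap: 0.0008
```

```bash
python3 go.py -92 -70 44
```

```text
t 2.97 stand tcp [-93.8 -79.8  41.9] F stand [0.19 0.49 0.24] gap 0.0008
turn deg [ 0.03 -0.17  0.03]
shift cm [-0.18  0.98 -0.21]
```

Emit:
send_rows(
  motion=[
    [0,0.2,0,0,0,0,0],
    [0,0.4,0,0,0,0,0],
    [0,0.6,0,0,0,0,0],
    [0,0.8,0,0,0,0,0],
    [0,1.0,0,0,0,0,0],
    [0,1.2,0,0,0,0,0],
    [0,1.4,0,0,0,0,0],
    [0,1.6,0,0,0,0,0],
  ],
)

```text
t: 3.63
eef_pos: [0.6278, -0.0177, 0.0438]
eef_rot: [0.0, -0.033, 0.999, -0.0]
force: [0.2, -1.9, 1.1]
finger_gap: 0.0008
```

```bash
python3 go.py
```

```text
t 3.63 stand tcp [-92.5 -64.2  43.8] F stand [ 0.11 -1.89  1.1 ] gap 0.0008
turn deg [-0.03  0.    0.03]
```

Emit:
send_rows(
  motion=[
    [0,0.1,0,0,0,0,0],
    [0,0.2,0,0,0,0,0],
    [0,0.3,0,0,0,0,0],
    [0,0.4,0,0,0,0,0],
    [0,0.5,0,0,0,0,0],
    [0,0.6,0,0,0,0,0],
    [0,0.7,0,0,0,0,0],
    [0,0.8,0,0,0,0,0],
  ],
)

```text
t: 4.3
eef_pos: [0.627, -0.0105, 0.0435]
eef_rot: [-0.0, -0.033, 0.999, -0.001]
force: [-2.2, -8.7, 1.4]
finger_gap: 0.0008
```

```bash
python3 go.py
```

```text
t 4.3 stand tcp [-92.9 -56.9  43.5] F stand [-2.81 -8.58  1.37] gap 0.0008
turn deg [-0.08 -0.05  0.02]
```

Emit:
send_rows(
  motion=[
    [0,0.03,0,0,0,0,0],
    [0,0.06,0,0,0,0,0],
    [0,0.09,0,0,0,0,0],
    [0,0.12,0,0,0,0,0],
    [0,0.15,0,0,0,0,0],
    [0,0.18,0,0,0,0,0],
    [0,0.21,0,0,0,0,0],
    [0,0.25,0,0,0,0,0],
  ],
)

```text
t: 4.97
eef_pos: [0.6266, -0.0086, 0.0435]
eef_rot: [-0.001, -0.033, 0.999, -0.001]
force: [-4.1, -10.1, 1.1]
finger_gap: 0.0002
```

```bash
python3 go.py
```

```text
t 4.97 stand tcp [-93.2 -55.   43.5] F stand [-4.71 -9.77  1.11] gap 0.0002
turn deg [-0.11 -0.08  0.  ]
```

Emit:
send_rows(
  motion=[
    [0,0.03,0,0,0,0,0],
    [0,0.06,0,0,0,0,0],
    [0,0.09,0,0,0,0,0],
    [0,0.12,0,0,0,0,0],
    [0,0.15,0,0,0,0,0],
    [0,0.18,0,0,0,0,0],
    [0,0.21,0,0,0,0,0],
    [0,0.25,0,0,0,0,0],
  ],
)

```text
t: 5.63
eef_pos: [0.6263, -0.0062, 0.0435]
eef_rot: [-0.001, -0.033, 0.999, -0.001]
force: [-3.3, -9.9, 1.7]
finger_gap: 0.0005
```

```bash
python3 go.py
```

```text
t 5.63 stand tcp [-93.3 -52.6  43.5] F stand [-3.99 -9.67  1.73] gap 0.0005
turn deg [-0.12 -0.09  0.  ]
```

Emit:
send_rows(
  motion=[
    [0,0.03,0,0,0,0,0],
    [0,0.06,0,0,0,0,0],
    [0,0.09,0,0,0,0,0],
    [0,0.12,0,0,0,0,0],
    [0,0.15,0,0,0,0,0],
    [0,0.18,0,0,0,0,0],
    [0,0.21,0,0,0,0,0],
    [0,0.25,0,0,0,0,0],
  ],
)

```text
t: 6.3
eef_pos: [0.626, -0.0039, 0.0434]
eef_rot: [-0.001, -0.033, 0.999, -0.001]
force: [-4.0, -10.0, 1.3]
finger_gap: 0.0006
```

```bash
python3 go.py
```

```text
t 6.3 stand tcp [-93.4 -50.3  43.4] F stand [-4.68 -9.74  1.35] gap 0.0006
turn deg [-0.13 -0.1  -0.  ]
```

Emit:
send_rows(
  motion=[
    [0,0.03,0,0,0,0,0],
    [0,0.06,0,0,0,0,0],
    [0,0.09,0,0,0,0,0],
    [0,0.12,0,0,0,0,0],
    [0,0.15,0,0,0,0,0],
    [0,0.18,0,0,0,0,0],
    [0,0.21,0,0,0,0,0],
    [0,0.25,0,0,0,0,0],
  ],
)

```text
t: 6.97
eef_pos: [0.6258, -0.0011, 0.0433]
eef_rot: [-0.001, -0.033, 0.999, -0.001]
force: [-5.1, -8.6, 1.6]
finger_gap: 0.0003
```

```bash
python3 go.py
```

```text
t 6.97 stand tcp [-93.5 -47.5  43.3] F stand [-5.69 -8.23  1.63] gap 0.0003
turn deg [-0.11 -0.11 -0.  ]
```

Force is starting to fall. I'll keep the same small steps.

Emit:
send_rows(
  motion=[
    [0,0.02,0,0,0,0,0],
    [0,0.04,0,0,0,0,0],
    [0,0.06,0,0,0,0,0],
    [0,0.09,0,0,0,0,0],
    [0,0.12,0,0,0,0,0],
    [0,0.15,0,0,0,0,0],
    [0,0.18,0,0,0,0,0],
    [0,0.2,0,0,0,0,0],
  ],
)

```text
t: 7.63
eef_pos: [0.6259, 0.0017, 0.0433]
eef_rot: [-0.001, -0.033, 0.999, -0.0]
force: [-2.0, -4.7, 0.6]
finger_gap: 0.0005
```

```bash
python3 go.py
```

```text
t 7.63 stand tcp [-93.2 -44.7  43.3] F stand [-2.29 -4.58  0.56] gap 0.0005
turn deg [-0.04 -0.08  0.01]
```

Emit:
send_rows(
  motion=[
    [0,0.02,0,0,0,0,0],
    [0,0.04,0,0,0,0,0],
    [0,0.06,0,0,0,0,0],
    [0,0.08,0,0,0,0,0],
    [0,0.1,0,0,0,0,0],
    [0,0.12,0,0,0,0,0],
    [0,0.14,0,0,0,0,0],
    [0,0.16,0,0,0,0,0],
  ],
)

```text
t: 8.3
eef_pos: [0.6263, 0.0041, 0.0435]
eef_rot: [-0.0, -0.033, 0.999, 0.0]
force: [-1.2, -4.0, -0.8]
finger_gap: 0.0005
```

```bash
python3 go.py
```

```text
t 8.3 stand tcp [-92.6 -42.4  43.5] F stand [-1.42 -3.95 -0.82] gap 0.0005
turn deg [ 0.01 -0.01  0.03]
```

Emit:
send_rows(
  motion=[
    [0,0,0,0,0,0,0],
    [0,0,0,0,0,0,0],
    [0,0,0,0,0,0,0],
    [0,0,0,0,0,0,0],
    [0,0,0,0,0,0,0],
    [0,0,0,0,0,0,0],
    [0,0,0,0,0,0,0],
    [0,0,0,0,0,0,0],
  ],
)

```text
t: 8.97
eef_pos: [0.6265, 0.004, 0.0437]
eef_rot: [0.0, -0.033, 0.999, 0.0]
force: [-0.7, -3.0, -1.9]
finger_gap: 0.0004
```

```bash
python3 go.py;python3 - <<'E'
from h import *
from station import eyes
for n in ('top','wrist','scene'):
    s=eyes.snapshot(n)
    im=s['img'][:,:,::-1]
    if n=='scene': im=cv2.resize(im[150:350,220:440],None,fx=2.9,fy=2.9)
    cv2.imwrite(f'pics/{n}2.png',im)
E
python3 go.py
```

```text
t 8.97 stand tcp [-92.4 -42.4  43.7] F stand [-0.87 -2.93 -1.93] gap 0.0004
turn deg [0.   0.02 0.03]
t 9.12 stand tcp [-92.4 -42.4  43.7] F stand [-0.83 -2.59 -1.74] gap 0.0005
turn deg [0.   0.01 0.03]
```

View pics/scene2.png

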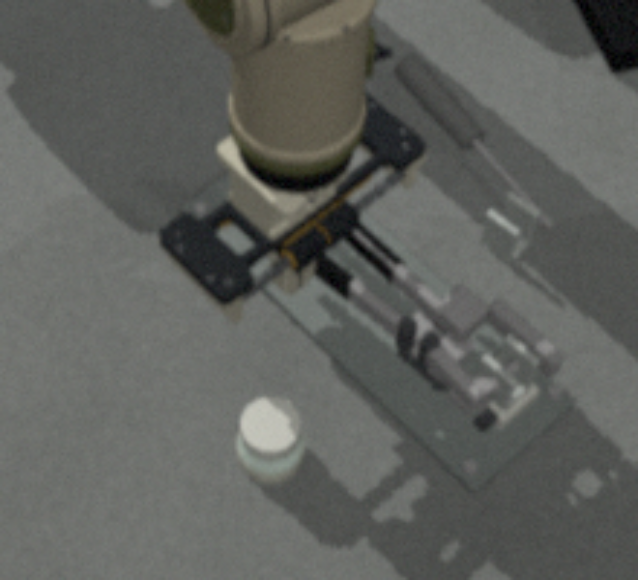

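View pics/wrist2.png

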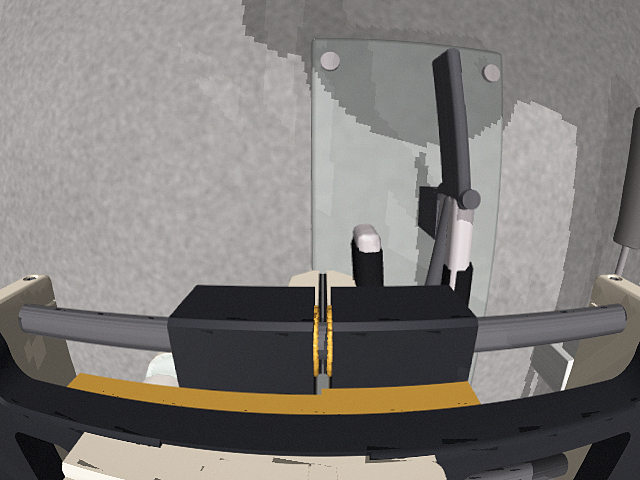

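Emit:
send_rows(
  motion=[
    [0,0.01,0,0,0,0,0],
    [0,0.02,0,0,0,0,0],
    [0,0.03,0,0,0,0,0],
    [0,0.04,0,0,0,0,0],
    [0,0.05,0,0,0,0,0],
    [0,0.06,0,0,0,0,0],
    [0,0.06,0,0,0,0,0],
    [0,0.06,0,0,0,0,0],
  ],
)

```text
t: 9.78
eef_pos: [0.6264, 0.0045, 0.0437]
eef_rot: [0.0, -0.033, 0.999, -0.0]
force: [-0.5, -3.1, -1.3]
finger_gap: 0.0002
```

```bash
python3 go.py
```

```text
t 9.78 stand tcp [-92.5 -41.9  43.7] F stand [-0.72 -3.02 -1.31] gap 0.0002
turn deg [-0.    0.    0.03]
```

Emit:
send_rows(
  motion=[
    [0,0.02,0,0,0,0,0],
    [0,0.04,0,0,0,0,0],
    [0,0.06,0,0,0,0,0],
    [0,0.08,0,0,0,0,0],
    [0,0.1,0,0,0,0,0],
    [0,0.1,0,0,0,0,0],
    [0,0.1,0,0,0,0,0],
    [0,0.1,0,0,0,0,0],
  ],
)

```text
t: 10.45
eef_pos: [0.6262, 0.0052, 0.0437]
eef_rot: [-0.0, -0.033, 0.999, -0.0]
force: [-0.0, -5.7, -0.8]
finger_gap: 0.0004
```

```bash
python3 go.py
```

```text
t 10.45 stand tcp [-92.6 -41.2  43.7] F stand [-0.4  -5.7  -0.84] gap 0.0004
turn deg [-0.03 -0.01  0.02]
```

Emit:
send_rows(
  motion=[
    [0,0.01,0,0,0,0,0],
    [0,0.02,0,0,0,0,0],
    [0,0.03,0,0,0,0,0],
    [0,0.04,0,0,0,0,0],
    [0,0.05,0,0,0,0,0],
    [0,0.06,0,0,0,0,0],
    [0,0.06,0,0,0,0,0],
    [0,0.06,0,0,0,0,0],
  ],
)

```text
t: 11.12
eef_pos: [0.6262, 0.0055, 0.0436]
eef_rot: [-0.0, -0.033, 0.999, -0.0]
force: [-2.5, -6.7, -0.2]
finger_gap: 0.0003
```

```bash
python3 go.py
```

```text
t 11.12 stand tcp [-92.6 -40.9  43.6] F stand [-2.97 -6.5  -0.24] gap 0.0003
turn deg [-0.05 -0.01  0.02]
```

Force fell to about 3 N and is now rising, which fits the lock stop. I'll back off and see whether the handle stays.

Emit:
send_rows(
  motion=[
    [0,-0.1,0,0,0,0,0],
    [0,-0.2,0,0,0,0,0],
    [0,-0.3,0,0,0,0,0],
    [0,-0.4,0,0,0,0,0],
    [0,-0.5,0,0,0,0,0],
    [0,-0.6,0,0,0,0,0],
    [0,-0.6,0,0,0,0,0],
    [0,-0.6,0,0,0,0,0],
  ],
)

```text
t: 11.78
eef_pos: [0.6267, 0.0003, 0.0437]
eef_rot: [0.0, -0.033, 0.999, 0.0]
force: [0.1, 0.7, -0.1]
finger_gap: 0.0005
```

```bash
python3 go.py; python3 - <<'E'
from h import *
from station import eyes
s=eyes.snapshot('wrist')
cv2.imwrite('pics/wrist3.png',s['img'][:,:,::-1])
E
```

```text
t 11.78 stand tcp [-92.5 -46.2  43.7] F stand [ 0.1   0.67 -0.09] gap 0.0005
turn deg [0.01 0.01 0.03]
```

View pics/wrist3.png

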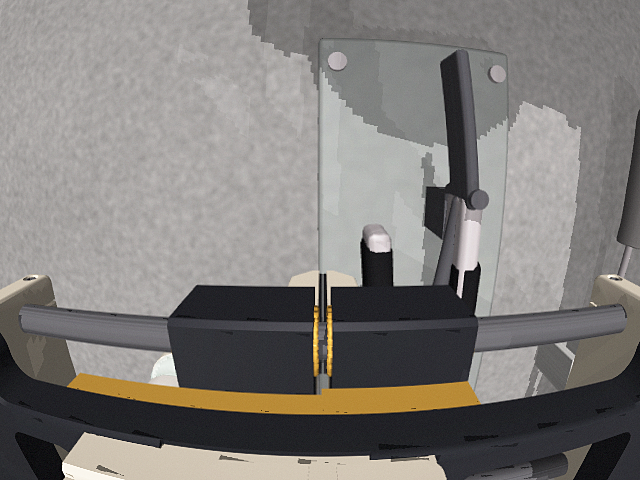

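Force is zero and the handle stayed put: its end moved from px 365 to 377 relative to the retreating fingers, so it's locked. Next is the lever.

Emit:
send_rows(
  motion=[
    [0,-0.8,0,0,0,0,0],
    [0,-2,0,0,0,0,0],
    [1.5,-2.5,0,0,0,0,0],
    [3.5,-2.5,0,0,0,0,0],
    [5.5,-2.5,0,0,0,0,0],
    [7.5,-2,0,0,0,0,0],
    [9.3,-1,0,0,0,0,0],
    [9.3,-0.5,0,0,0,0,0],
  ],
)

```text
t: 12.5
eef_pos: [0.5309, -0.0115, 0.0427]
eef_rot: [-0.002, -0.032, 0.999, 0.0]
force: [-1.3, -0.8, -0.3]
finger_gap: 0.0006
```

```bash
python3 go.py -186 -24 46; python3 - <<'E'
from h import *
from station import eyes
from go import stand
s=eyes.snapshot('wrist')
cv2.imwrite('pics/wrist4.png',s['img'][:,:,::-1])
s=eyes.snapshot('scene')
cv2.imwrite('pics/scene4.png',cv2.resize(s['img'][150:350,220:440,::-1],None,fx=2.9,fy=2.9))
t=eyes.snapshot('top')
cv2.imwrite('pics/top4.png',cv2.resize(t['img'][130:290,230:390,::-1],None,fx=3.7,fy=3.7))
P=cloud(s);m=(P[...,2]>.06)&(P[...,2]<.07);q=P[m];L=np.array([stand(p) for p in q])
for x in range(-130,70,10):
    k=L[(abs(L[:,0]-x)<3)&(abs(L[:,1])<75)];print(x,np.round(np.sort(k[:,1])[::2],0))
E
```

```text
t 12.5 stand tcp [-188.8  -51.7   42.7] F stand [-1.4  -0.73 -0.32] gap 0.0006
turn deg [ 0.02 -0.18 -0.03]
shift cm [-0.28  2.77 -0.32]
-130 [12. 14. 16. 19.]
-120 [-28. -27. -26. -23. -21. -19.  11.  12.  13.  15.  17.  17.  20.]
-110 [-28. -27. -26. -24. -23. -23. -20. -17.  13.  14.  16.  17.  18.  20.]
-100 [-28. -27. -26. -25. -23. -21. -19. -17.  12.  13.  16.  18.  19.  21.
  22.]
-90 [-27. -26. -25. -25. -23. -22. -20. -19. -16.  12.  13.  15.  16.  19.
  21.]
-80 [-26. -25. -24. -24. -22. -21. -19. -17.  10.  13.  15.  16.  18.  19.
  21.]
-70 [-26. -25. -25. -24. -21. -20. -18. -16. -15.  11.  12.  14.  15.  16.
  19.  21.  23.]
-60 [-24. -23. -22. -21. -19. -17. -13.  12.  13.  14.  15.  17.  20.  22.]
-50 [-22. -21. -20. -20. -19. -16. -15. -13.  12.  13.  14.  16.  18.  20.
  23.]
-40 [-22. -21. -20. -19. -17. -15. -12.  12.  13.  14.  15.  18.  20.  21.
  24.]
-30 [-22. -20. -18. -18. -17. -14. -13.  13.  13.  15.  15.  18.  19.  20.]
-20 [-21. -20. -18. -17. -14. -14. -11.  11.  12.  12.  13.  14.  16.  18.
  19.]
-10 [-19. -18. -18. -17. -15. -13. -11.  11.  12.  13.  15.  16.  18.  21.]
0 [-20. -20. -19. -16. -15. -13. -12. -10.  -8.  -7.  11.  11.  13.  14.
  16.  17.  21.  25.  33.  39.]
10 [-17. -15. -12.  13.  13.  14.  16.  18.  19.  22.  23.  25.  26.  28.
  29.  32.  34.  34.  36.  38.  40.  41.]
20 [-18. -17. -16. -16. -14. -13. -11.  -9.  -8.  -7.  -4.  12.  13.  15.
  17.  20.  21.  24.  26.  27.  29.  32.  33.  35.  38.  41.]
30 [-17. -16. -14. -12. -11.  -9.  -8.  -6.  13.  15.  16.  16.  19.  21.
  25.  27.  28.  29.  31.  33.  35.  37.  39.  40.  43.  45.  47.  51.]
40 [-18. -17. -16. -14. -11. -10.  -9.  -7.  42.  42.  44.  47.  47.  50.
  51.  52.]
50 [-20. -18. -17. -15. -15. -13. -11. -11. -10.  -8.  41.  42.  43.  46.
  46.  48.  49.  52.  53.]
60 [-19. -19. -18. -16. -15. -14. -12. -10.  -6.   4.   5.   6.   6.  28.
  28.  28.  41.  42.  43.  44.  48.  49.  51.]
```

View pics/wrist4.png

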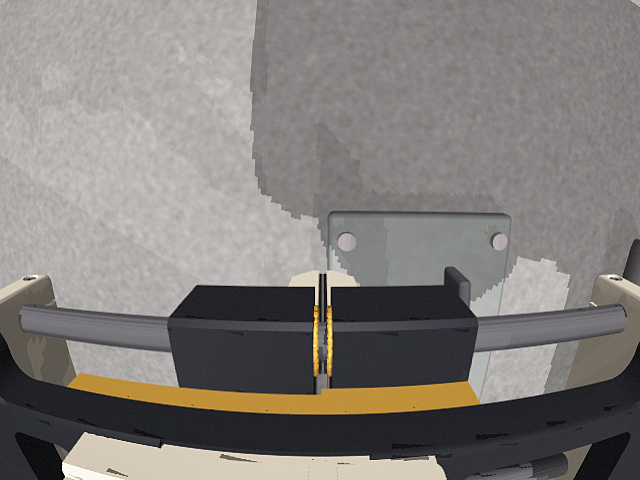

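View pics/scene4.png

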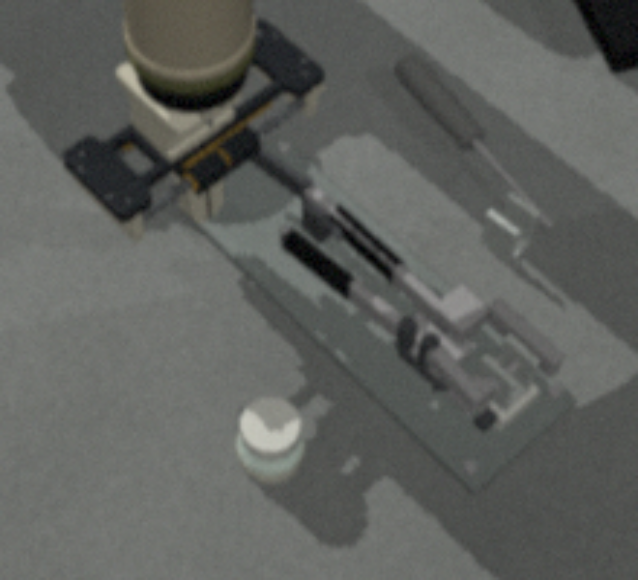

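View pics/top4.png

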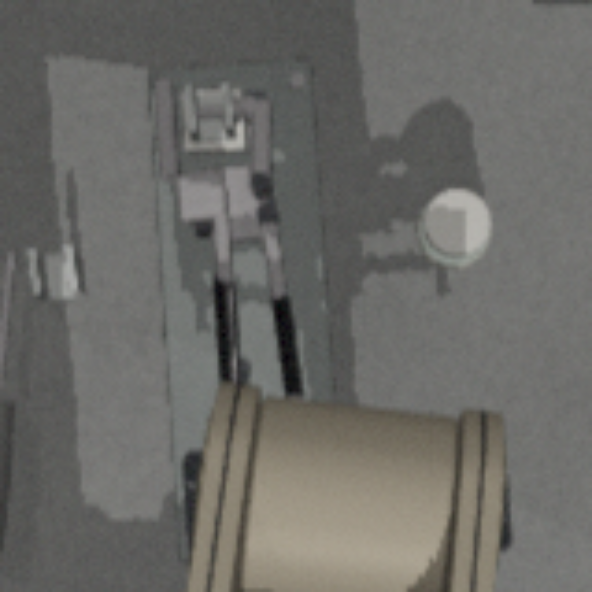

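Emit:
send_rows(
  motion=[
    [0,0.4,0,0,0,0,0],
    [0,0.8,0,0,0,0,0],
    [0,1.2,-0.1,0,0,0,0],
    [0,1.6,-0.1,0,0,0,0],
    [0,2.0,-0.1,0,0,0,0],
    [0,2.4,-0.1,0,0,0,0],
    [0,2.8,-0.1,0,0,0,0],
    [0,3.0,-0.1,0,0,0,0],
  ],
)

```text
t: 13.32
eef_pos: [0.5321, 0.0197, 0.0446]
eef_rot: [-0.0, -0.033, 0.999, 0.0]
force: [-0.3, -0.2, 0.7]
finger_gap: 0.0004
```

```bash
python3 go.py -186 -12 46
```

```text
t 13.32 stand tcp [-185.6  -20.7   44.6] F stand [-0.27 -0.2   0.69] gap 0.0004
turn deg [ 0.01 -0.01  0.05]
shift cm [ 0.04  0.87 -0.14]
```

Now pull: first through contact and about 6 mm beyond.

Emit:
send_rows(
  motion=[
    [0,0.2,0,0,0,0,0],
    [0,0.4,0,0,0,0,0],
    [0,0.6,0,0,0,0,0],
    [0,0.8,0,0,0,0,0],
    [0,1.0,0,0,0,0,0],
    [0,1.2,0,0,0,0,0],
    [0,1.4,0,0,0,0,0],
    [0,1.5,0,0,0,0,0],
  ],
)

```text
t: 13.98
eef_pos: [0.5311, 0.034, 0.0446]
eef_rot: [-0.0, -0.033, 0.999, -0.0]
force: [0.0, -1.4, -0.1]
finger_gap: 0.0005
```

```bash
python3 go.py
```

```text
t 13.98 stand tcp [-185.7   -6.3   44.6] F stand [-0.08 -1.4  -0.15] gap 0.0005
turn deg [-0.01 -0.02  0.03]
```

Emit:
send_rows(
  motion=[
    [0,0.1,0,0,0,0,0],
    [0,0.2,0,0,0,0,0],
    [-0.05,0.3,0,0,0,0,0],
    [-0.1,0.4,0,0,0,0,0],
    [-0.1,0.5,0,0,0,0,0],
    [-0.15,0.6,0,0,0,0,0],
    [-0.2,0.7,0,0,0,0,0],
    [-0.2,0.8,0,0,0,0,0],
  ],
)

```text
t: 14.65
eef_pos: [0.5326, 0.0421, 0.0446]
eef_rot: [-0.0, -0.033, 0.999, -0.0]
force: [-2.0, -2.3, -0.3]
finger_gap: 0.0003
```

```bash
python3 go.py
```

```text
t 14.65 stand tcp [-183.6    1.6   44.6] F stand [-2.19 -2.16 -0.25] gap 0.0003
turn deg [-0.01 -0.02  0.02]
```

Emit:
send_rows(
  motion=[
    [0,0.1,0,0,0,0,0],
    [-0.05,0.2,0,0,0,0,0],
    [-0.1,0.3,0,0,0,0,0],
    [-0.15,0.4,0,0,0,0,0],
    [-0.2,0.5,0,0,0,0,0],
    [-0.25,0.6,0,0,0,0,0],
    [-0.3,0.7,0,0,0,0,0],
    [-0.35,0.8,0,0,0,0,0],
  ],
)

```text
t: 15.32
eef_pos: [0.5354, 0.0504, 0.0445]
eef_rot: [-0.0, -0.033, 0.999, -0.0]
force: [-3.9, -2.2, 1.4]
finger_gap: 0.0007
```

```bash
python3 go.py; python3 - <<'E'
from h import *
from station import eyes
s=eyes.snapshot('scene')
cv2.imwrite('pics/scene5.png',cv2.resize(s['img'][150:350,220:440,::-1],None,fx=2.9,fy=2.9))
E
```

```text
t 15.32 stand tcp [-180.3    9.8   44.5] F stand [-4.   -1.96  1.45] gap 0.0007
turn deg [-0.   -0.04  0.03]
```

View pics/scene5.png

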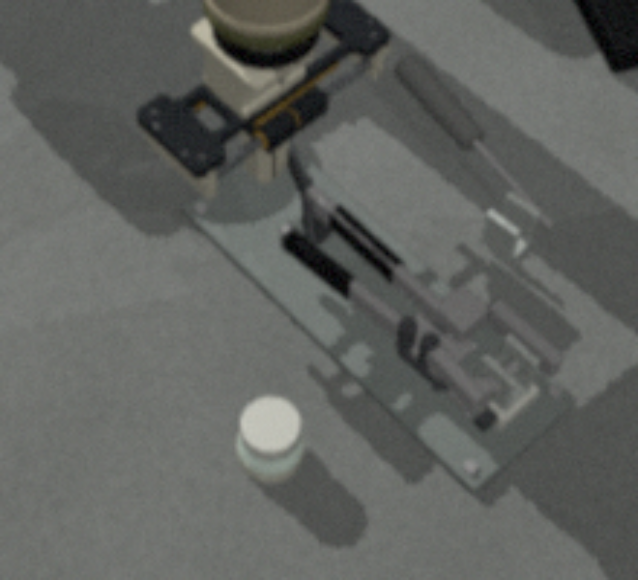

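Emit:
send_rows(
  motion=[
    [-0.05,0.1,0,0,0,0,0],
    [-0.1,0.2,0,0,0,0,0],
    [-0.15,0.3,0,0,0,0,0],
    [-0.2,0.35,0,0,0,0,0],
    [-0.25,0.4,0,0,0,0,0],
    [-0.28,0.45,0,0,0,0,0],
    [-0.31,0.5,0,0,0,0,0],
    [-0.35,0.55,0,0,0,0,0],
  ],
)

```text
t: 16.03
eef_pos: [0.538, 0.056, 0.0443]
eef_rot: [-0.001, -0.033, 0.999, 0.0]
force: [-5.6, -2.4, 1.2]
finger_gap: 0.0006
```

```bash
python3 go.py
```

```text
t 16.03 stand tcp [-177.3   15.2   44.3] F stand [-5.71 -1.99  1.22] gap 0.0006
turn deg [ 0.   -0.1   0.03]
```

Emit:
send_rows(
  motion=[
    [0,0.1,0,0,0,0,0],
    [-0.05,0.17,0,0,0,0,0],
    [-0.1,0.24,0,0,0,0,0],
    [-0.12,0.3,0,0,0,0,0],
    [-0.15,0.36,0,0,0,0,0],
    [-0.18,0.42,0,0,0,0,0],
    [-0.2,0.48,0,0,0,0,0],
    [-0.2,0.5,0,0,0,0,0],
  ],
)

```text
t: 16.7
eef_pos: [0.5402, 0.0609, 0.0443]
eef_rot: [-0.0, -0.033, 0.999, -0.0]
force: [-4.2, -4.6, -1.7]
finger_gap: 0.0006
```

```bash
python3 go.py; python3 - <<'E'
from h import *
from station import eyes
s=eyes.snapshot('scene')
cv2.imwrite('pics/scene6.png',cv2.resize(s['img'][150:350,220:440,::-1],None,fx=2.9,fy=2.9))
E
```

```text
t 16.7 stand tcp [-174.8   20.    44.3] F stand [-4.52 -4.27 -1.67] gap 0.0006
turn deg [-0.02 -0.04  0.03]
```

View pics/scene6.png

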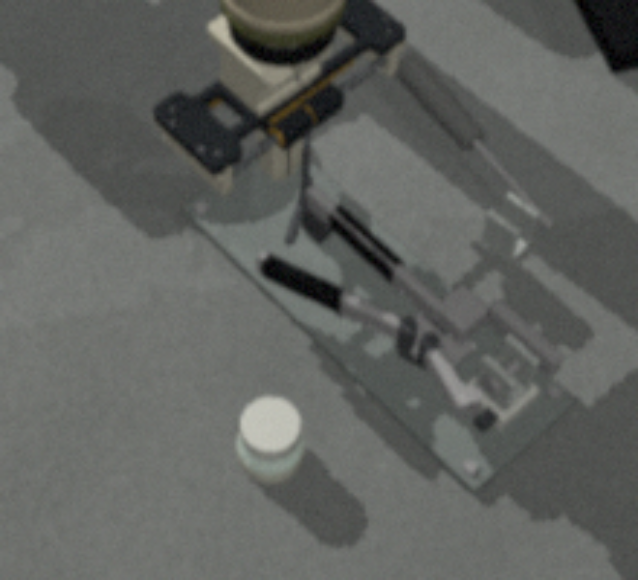

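The handle has sprung open, with its grip end now at (265,265). I'll back the finger off along the same path and let the lever return.

Emit:
send_rows(
  motion=[
    [0.2,-0.5,0,0,0,0,0],
    [0.5,-1,0,0,0,0,0],
    [0.8,-1.6,0,0,0,0,0],
    [1,-2.2,0,0,0,0,0],
    [1.1,-2.9,0,0,0,0,0],
    [1.2,-3.6,0,0,0,0,0],
    [1.2,-4.3,0,0,0,0,0],
    [1.2,-5,0,0,0,0,0],
  ],
)

```text
t: 17.42
eef_pos: [0.532, 0.0097, 0.0448]
eef_rot: [0.0, -0.033, 0.999, 0.0]
force: [-0.2, 0.4, 0.8]
finger_gap: 0.0001
```

Emit:
send_rows(
  motion=[
    [0.5,-0.7,0,0,0,0,0],
    [1,-0.7,-1,0,0,0,0],
    [2,-0.7,-3,0,0,0,0],
    [3,-0.7,-5,0,0,0,0],
    [4,-0.7,-8,0,0,0,0],
    [5,-0.7,-11,0,0,0,0],
    [5,-0.7,-13,0,0,0,0],
    [5,-0.7,-13,0,0,0,0],
  ],
)

```text
t: 18.08
eef_pos: [0.4848, -0.0005, 0.1802]
eef_rot: [0.004, -0.033, 0.999, -0.001]
force: [0.1, -0.4, 0.1]
finger_gap: 0.0004
```

```bash
python3 go.py; python3 - <<'E'
from h import *
from station import eyes
s=eyes.snapshot('scene')
cv2.imwrite('pics/scene7.png',cv2.resize(s['img'][150:350,220:440,::-1],None,fx=2.9,fy=2.9))
cv2.imwrite('pics/scene7f.png',s['img'][:,:,::-1])
s=eyes.snapshot('top')
cv2.imwrite('pics/top7.png',cv2.resize(s['img'][130:290,230:390,::-1],None,fx=3.7,fy=3.7))
E
```

```text
t 18.08 stand tcp [-234.1  -37.7  180.2] F stand [ 0.03 -0.37  0.11] gap 0.0004
turn deg [-0.08  0.48  0.02]
```

View pics/scene7.png

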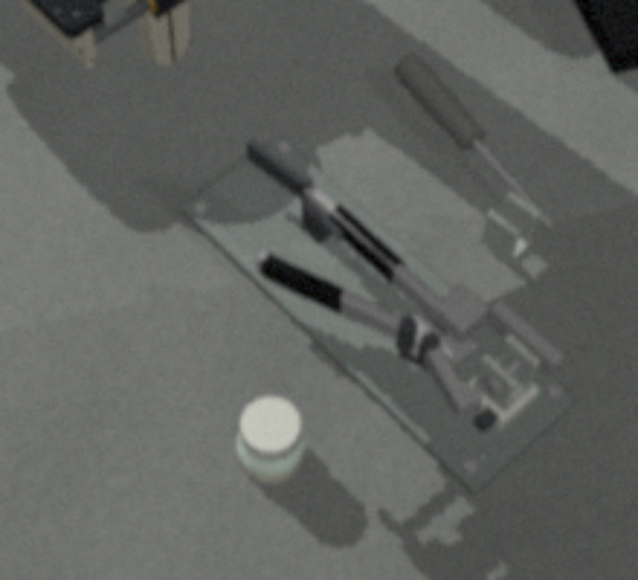

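View pics/top7.png

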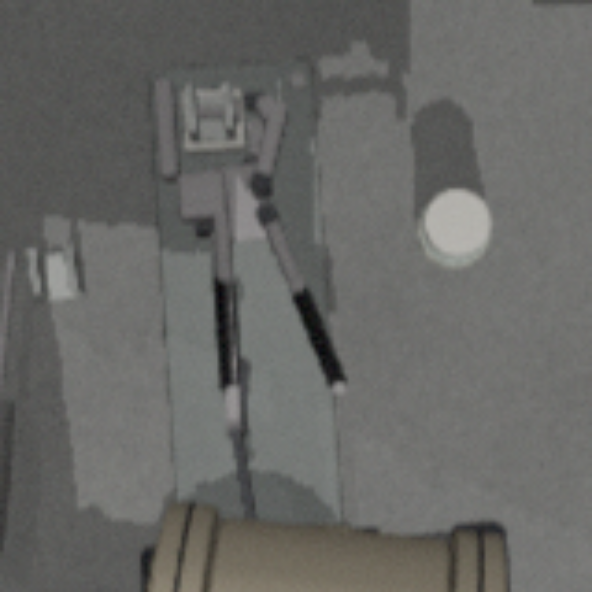

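Handle open and lever back at rest. Last check is the pin: compare the bracket before and after.

```bash
python3 - <<'E'
from h import *
a=pickle.load(open('scene0.pkl','rb'))['img'][250:325,360:430,::-1]; b=cv2.imread('pics/scene7f.png')[250:325,360:430]
c=pickle.load(open('top0.pkl','rb'))['img'][145:185,270:320,::-1]; 
from station import eyes
d=eyes.snapshot('top')['img'][145:185,270:320,::-1]
f=lambda x,y:cv2.resize(np.hstack([x,y]),(800,int(800*x.shape[0]/x.shape[1]/2)),interpolation=cv2.INTER_CUBIC)
o=np.vstack([f(a,b)[:,:],f(c,d)]); o=np.clip(o*1.6,0,255).astype(np.uint8); print(o.shape); cv2.imwrite('pics/pin.png',cv2.resize(o,None,fx=.78,fy=.78))
E
```

```text
(748, 800, 3)
```

View pics/pin.png

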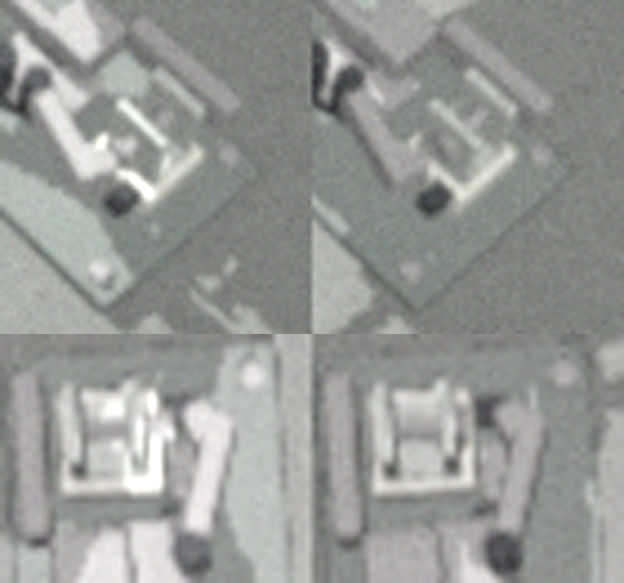

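The bright pin head that stood between the bracket and the jaw at (165,430) lower left no longer stands out in the after view (lower right), so the pin appears home. I'll hold one call so the arm is still, then hand in.

Emit:
send_rows(
  motion=[
    [0,0,0,0,0,0,0],
    [0,0,0,0,0,0,0],
    [0,0,0,0,0,0,0],
    [0,0,0,0,0,0,0],
    [0,0,0,0,0,0,0],
    [0,0,0,0,0,0,0],
    [0,0,0,0,0,0,0],
    [0,0,0,0,0,0,0],
  ],
)

```text
t: 18.9
eef_pos: [0.4823, 0.0002, 0.1746]
eef_rot: [-0.0, -0.033, 0.999, -0.0]
force: [0.6, 0.2, -0.5]
finger_gap: 0.0005
```

```bash
python3 -c "
from station import ctrl
print(ctrl.state()['t']);print(ctrl.job_done())"
```

```text
18.9
the job is handed in; nothing more can be done
None
```

I squeezed the moving handle with the shut fingers until it went over centre. I then took the hand off, pulled the release lever until the pliers sprang open, withdrew, and handed in at 18.9 s. No verdict was reported.

- **Squeeze:** the force reading rose to about 11 N, fell to 3 N past dead centre, then reached about 7 N on the stop. I backed off at that point. The reading went to zero and the handle stayed locked.
- **Release:** the lever took about 6 N, and the handle sprang open after roughly 31 mm of travel at the pull point. That is at the upper end of the expected 7 to 31 mm.
- **Final pictures:** the handle is wide open, the lever is back at rest, and the jar, screwdriver and spare bracket look unmoved. I did not re-measure the bystanders.
- **Least certain:** whether the pin is fully home. I judged that only from before and after pictures, where its head no longer stands out from the bracket. I did not measure its depth. Forces were read only at the end of each move, so brief peaks in between are unknown.

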